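# Set the drip-feed valve a quarter turn off its seat and start the pump

## Robot

A 6-joint arm with a two-finger parallel gripper is mounted at the origin on the work surface. World frame = base frame: x ahead of the robot, y to its left, z up, the work surface at z = 0. Lengths are in m, angles in rad, forces in N, time in s.
With the tool pointing down it reaches from about 0.35 to 0.775 m from the base axis. Payload 5.5 kg.
Tool frame: the origin (TCP) lies midway between the tips of the shut fingers; the grasp point (between the pads) lies 19 mm behind it; z points along the fingers, y is the line along which they close (so a half turn about z gives the same grasp; the last joint's range is limited). The gripper opens to 85 mm and grips with 20 to 120 N. Pads are 22 mm wide; open, the fingers measure 114 mm over their backs; the gripper's body (76 mm by 85 mm) begins 54 mm behind the grasp point. The pads swing forward as they close: fully open they stand 13 mm farther back than shut.
Start: joints at [-1.436, 0.313, 0.046, 1.304, 0, 1.431], TCP at [0.156, -0.553, 0.197] pointing down, gripper open.
Joint ranges: [-2.76, 2.76], [-0.86, 1.69], [-1.03, 1.26], [-2.2, 2.34], [-1.47, 1.5], [-3.14, 3.14]. Speed limits (rad/s): [2.57, 2.57, 3.14, 3.14, 3.14, 3.14].

## Interface

Orientations are given as a unit quaternion [w, x, y, z].
In Python, from workcell import get_state, read_camera, camera_info, hand_in, recognise gives the robot as it stands.
- The arm moves only by the tool arm_command, never from a script. Its argument "moves" is one flat list of numbers, 7 for each row, row after row: the opening, from -1 (shut) to 1 (fully open), then the shift along the tool's x, y, z in mm, then the turn, a rotation vector about the tool's x, y, z in rad. A call has 1 to 8 rows; each row shifts and turns the commanded pose from where the row before left it, along the tool's axes as they then stand; what a row does not reach is not made up. A row lasts 1/8 s, in which the tool goes at most 62.5 mm and 10.7 degrees, less where a joint would pass 70% of its speed; a pose out of reach is approached as far as the arm can. A call with a gripper value outside its range is refused whole. The fingers move at their own pace and stop on an object; "newtons" is the grip in N (left out, the last holds). Time passes only in rows, so rows that do not move let the fingers close. It gives the time, the measured TCP pose, the force, the opening and the grip force at its end, in the units of the state.
- get_state(): the state, without advancing time (a new reading comes with each control period).
- read_camera(name): name is "side" or "top" or "wrist"; returns (picture, depth): 400x640x3 uint8, blue, green, red; 400x640 float32, m along the optical axis (not along the pixel's ray), 0 where there is no reading.
- camera_info(name): a dict with "fovy" (degrees; the focal length in pixels is half the picture's height over the tangent of half this angle, whatever the lens; pixels are square), "cx", "cy" (the principal point, pixels), "k1" (the pictures are not rectified: a ray, as slopes to the right and down, at radius r is drawn at 1 + k1 r^2 times it, then the intrinsics apply), "eye" and "orientation" of the camera in the world; the wrist camera has in their place "tool_from_camera" (4x4, takes a point from camera to tool coordinates, whose origin is the TCP and whose axes are the flange's). Camera axes: x right, y down, z forward; pixel columns grow to the right and rows downward; lengths in m; the calibration is good to about 2 mm. A picture is of the moment at which its call begins: read the wrist's pose just before it. camera_info takes no time and is no camera call.
- hand_in(): hands the job in; it is judged then, once.
Trained networks look in the newest picture that a camera, given by its name, has taken for a name from the list of things; names that differ only in an ending like _2 or _b are one class to them, and where a whole thing is asked for, a point or a joint stands for the part that bears it (a point fixed in the world has none). Each returns a list of dicts, best first, with "confidence" (0 to 1); they miss things now and then, are a little off and sometimes report something else, mostly with a low value. They report only what shows in the picture. A call takes as long as a camera call. They do not tell look-alikes from the thing itself.
- recognise(camera, label): "point" ([column, row] in pixels, amid what is visible of it).
The state is a dict: "clock": time; "joint_pos": joint angles; "qvel": joint speeds; "tau": joint torques, N m; "tcp_pos": TCP position; "orientation": TCP orientation; "wrist_force": force on the tool from outside, world axes, zero at the start; "ft_torque": the same for the moment, N m; "finger_gap": finger opening in m; "grip_force": force on a finger pad.
Only numpy, scipy, OpenCV 4.12 (cv2) and the standard library are available. Lean on these libraries where they do the work, as an engineer would, in place of code of your own. Each camera call takes 0.05 s, during which the arm holds its last target. There are 200 camera calls.

## Task

Start the drip feed for the root-window plants: turn the blue valve lever clockwise (seen from above) until it is fully closed, where you feel it stop against its hidden seat, then open it exactly a quarter turn (90 degrees) anticlockwise from that stop. Then switch the red pump isolator handle fully on, a quarter turn clockwise from the red dot to the green dot. Leave the valve at its setting and do not disturb the red-capped jars or the glass dish.

Things in the scene. Friction and masses are not known exactly. Their poses are not given: they have to be found in the camera images.
- feed_block: the grey drip-feed block on a steel foot plate 160 x 120 mm, bolted down; the block is 130 x 90 mm and its top is 60 mm above the bench. Origin under its centre, on the bench; z up. A round brass bonnet (radius 26 mm, 42 mm high) stands on its centre and carries the valve lever. The block's own yaw says nothing of where the valve seat is
- lever_hub (a point): point on the vertical turning axis of the valve lever, at its mid height, 115 mm above the bench; x axis along the lever towards its free end, z up; turns with it. Clockwise from above closes. The closed stop lies 30 to 70 degrees clockwise of the lever's start; it differs every time, is marked nowhere and is found by feeling the lever stop. It opens at most 137 degrees
- lever_grip (a point): point in the blue grip of the valve lever, 85 mm from the axis, at mid height; same axes as lever_hub. The lever: steel hub of radius 17 mm, steel neck 12 mm wide, then the blue grip 16 mm wide and 26 mm tall (102 to 128 mm above the bench), 40 to 117 mm from the axis. It is stiff (0.2 N m) and stays where it is left
- isolator_box: the grey pump isolator enclosure, 120 x 120 x 70 mm, bolted down, with a yellow face 73 mm above the bench; origin under its centre, on the bench; z up. On the yellow face a red dot lies 45 mm out along the body's -x (off) and a green dot 45 mm out along its +y (on)
- isolator (a joint): angle of the red isolator handle: 0 at off (long end at the red dot), 1.571 at on (long end at the green dot, a quarter turn clockwise seen from above). It snaps: a spring holds it at either end stop, with 0.2 N m to overcome, and throws it over past the middle
- isolator_hub (a point): point on the vertical turning axis of the red handle, at mid height of its bar (107 mm above the bench); it turns with the handle, whose long end is along this frame's -x, z up
- isolator_tip (a point): point in the long end of the red handle, 45 mm from the axis, at mid height of its bar; same axes as isolator_hub. The bar is 16 mm wide and 32 mm tall (91 to 123 mm above the bench); its long end, marked with a white line, reaches 60 mm from the axis, the other end 22 mm
- jar_a: clear sample jar with red cap, 38 mm across, 78 mm high, standing loose between the two devices; origin under its centre; leave alone
- jar_b: a second such jar, 38 mm across, 78 mm high; leave alone
- dish: closed glass dish, 84 mm across, 18 mm high, lying on the bench between the two devices, nearer the robot than the jars; origin under its centre; leave alone
Not all that is in view belongs to the job. There is more than one size of the isolator_box; the one meant has the size given above.

How it is judged:
On the way, in this order (a step that is already met when the one before it is completed fails the run):
1. the valve lever is turned clockwise fully closed, onto its hidden stop (within 3 degrees) (value of joint valve_lever below 0.052 rad), for 0.1 s.
2. the valve lever is set a quarter turn open from that stop (90 degrees, within 9) and is still (value of joint valve_lever between 1.414 and 1.728 rad and velocity of joint valve_lever between -0.1 and 0.1 rad/s), for 0.4 s.
3. the isolator handle is switched fully on (value of joint isolator above 1.45 rad), for 0.2 s.
At the end, for the whole second after the job is handed in: the valve lever stands 90 degrees (within 9) anticlockwise of its closed stop and the isolator handle stands fully on, within 7 degrees of its on stop; both released (value of joint valve_lever between 1.414 and 1.728 rad and value of joint isolator above 1.45 rad); the robot touches nothing.
It fails at once if the isolator was switched on before the valve was set (value of joint isolator above 1.45 rad and value of joint valve_lever below 1.3 rad).
It fails at once if a jar or the dish was moved more than 25 mm (distance of any of jar_a, jar_b, dish from where it was at the start of the episode above 0.025 m).
It fails at once if a jar was tipped (angle between any of jar_a, jar_b's own z axis and vertical above 0.5 rad).
It also fails if it takes over 72 s, if anything falls off the work surface, if the arm or the gripper's body presses on something with over 40 N, if the wrist force passes 120 N, or if a joint passes its speed limit or range.

## Working session

There is one attempt and no reset: what is moved stays moved. The work goes in short steps, Python scripts to look and compute and a tool call to move; the robot and the scene stay as the last step left them, time stands still between calls to the robot, and variables do not carry over. Pictures are saved under pics/ and viewed, at most 10 in all, crops included, and the job is handed in when it is done.

Besides the shell and the picture viewer there is one more tool, called after "Call:" as a command line: name --argument value ..., lists and objects as JSON in quotes. arm_command: Moves the arm, as the interface text tells. Its arguments: {"type":"object","properties":{"moves":{"type":"array"},"newtons":{"type":"number"}},"required":["moves"]}

```bash
mkdir -p pics; cat > h.py <<'E'
import numpy as np, cv2
from scipy.spatial.transform import Rotation as R
from workcell import *
def q2R(q): return R.from_quat([q[1],q[2],q[3],q[0]]).as_matrix()
def cam(name,st=None):
    c=camera_info(name)
    f=200/np.tan(np.radians(c["fovy"])/2)
    if name=="wrist":
        st=st or get_state(); T=np.array(c["tool_from_camera"]); Rt=q2R(st["orientation"])
        return c,f,Rt@T[:3,:3],Rt@T[:3,3]+np.array(st["tcp_pos"])
    o=np.array(c["orientation"]); Rc=q2R(o) if o.size==4 else o
    return c,f,Rc,np.array(c["eye"])
def ray(name,uv,C=None):
    c,f,Rc,e=C or cam(name)
    K=np.array([[f,0,c["cx"]],[0,f,c["cy"]],[0,0,1]])
    p=cv2.undistortPoints(np.array([[uv]],float),K,np.array([c["k1"],0,0,0,0.]))[0,0]
    return Rc@np.array([p[0],p[1],1]),e
def at_z(name,uv,z,C=None):
    d,e=ray(name,uv,C); return e+d*(z-e[2])/d[2]
def at_d(name,uv,dep,C=None):
    d,e=ray(name,uv,C); return e+d*dep
E
python3 - <<'E'
from h import *
for n in ["top","side"]:
    p,d=read_camera(n); cv2.imwrite(f"pics/{n}0.png",p); np.save(n+"d.npy",d)
    c=camera_info(n); print(n,c)
    for l in ["feed_block","lever_hub","lever_grip","isolator_box","isolator","isolator_tip","jar_a","dish"]:
        for r in recognise(n,l)[:4]:
            u=r["point"]; dd=d[int(u[1]),int(u[0])]
            print(n,l,np.round(u),round(r["confidence"],2),np.round(at_d(n,u,dd),3))
print(get_state())
E
```

```text
top {'fovy': 50.74688020121304, 'cx': 318.30032187988866, 'cy': 189.49579460705385, 'k1': -0.023214153282050357, 'eye': array([0.4032176 , 0.02431072, 1.02823268]), 'orientation': array([-0.02935605,  0.71256385, -0.70048559,  0.02666302])}
top feed_block [414. 158.] 0.96 [ 0.558 -0.191  0.061]
top feed_block [323. 156.] 0.31 [0.556 0.018 0.076]
top feed_block [246. 173.] 0.18 [0.508 0.184 0.123]
top lever_hub [250. 173.] 0.67 [0.509 0.177 0.122]
top lever_hub [429. 124.] 0.65 [ 0.622 -0.21   0.127]
top lever_grip [428. 121.] 0.9 [ 0.627 -0.208  0.129]
top isolator_box [230. 277.] 0.88 [0.285 0.211 0.127]
top isolator_box [254. 171.] 0.78 [0.516 0.173 0.093]
top isolator [248. 173.] 0.93 [0.508 0.181 0.124]
top isolator [215. 289.] 0.88 [0.266 0.234 0.161]
top isolator [179. 191.] 0.61 [0.47  0.341 0.089]
top isolator [324. 118.] 0.55 [0.642 0.018 0.079]
top isolator_tip [223. 288.] 0.92 [0.267 0.22  0.158]
top isolator_tip [178. 192.] 0.64 [0.467 0.342 0.091]
top isolator_tip [250. 174.] 0.62 [0.506 0.178 0.121]
top jar_a [325. 154.] 0.73 [0.561 0.015 0.076]
top jar_a [326. 118.] 0.
[... 1124 characters left out ...]
pos': array([-1.43563469e+00,  3.13137836e-01,  4.61034239e-02,  1.30362696e+00,
       -2.65354313e-05,  1.43122239e+00]), 'qvel': array([ 1.58979018e-03,  7.71860349e-05,  2.96200606e-04,  1.71366573e-03,
        6.56545862e-04, -6.62740792e-04]), 'tau': array([-9.11127772e-04, -4.80446148e+01,  2.98813570e+01, -4.11831729e-05,
       -1.85743179e-04, -1.75187353e-06]), 'tcp_pos': array([ 0.15599432, -0.55347084,  0.19725998]), 'orientation': array([ 6.74486343e-05,  9.90579871e-01,  1.36936172e-01, -1.34165500e-05]), 'wrist_force': array([-0.57086643, -0.32687368,  1.51494647]), 'ft_torque': array([0.01081106, 0.02935513, 0.01868287]), 'grip_force': 0.0, 'finger_gap': 0.08530346571034579}
```

```bash
python3 - <<'E'
from h import *
p=cv2.imread("pics/top0.png"); c=p[70:330,150:480]; cv2.imwrite("pics/topc.png",cv2.resize(c,None,fx=2.3,fy=2.3,interpolation=cv2.INTER_CUBIC))
d=np.load("topd.npy"); hsv=cv2.cvtColor(p,cv2.COLOR_BGR2HSV)
C=cam("top")
def blobs(name,m,lo):
    n,l,s,ce=cv2.connectedComponentsWithStats(m.astype(np.uint8))
    for i in range(1,n):
        if s[i,4]<lo: continue
        ys,xs=np.where(l==i); P=np.array([at_d("top",(x,y),d[y,x],C) for x,y in zip(xs,ys) if d[y,x]>0])
        if len(P)<5: continue
        top=np.percentile(P[:,2],90)
        r=cv2.minAreaRect(P[P[:,2]>top-.012][:,:2].astype(np.float32)*1000)
        print(name,s[i],np.round(P.mean(0),3),"top",round(top,3),"rect",np.round(r[0]),np.round(r[1]),round(r[2],1))
H,S,V=hsv[...,0],hsv[...,1],hsv[...,2]
blobs("blue",(H>95)&(H<130)&(S>110)&(V>50),40)
blobs("red",((H<8)|(H>172))&(S>120)&(V>60),6)
blobs("green",(H>45)&(H<85)&(S>100)&(V>50),6)
blobs("yellow",(H>18)&(H<35)&(S>110)&(V>80),60)
E
```

```text
blue [418  91  18  33 294] [ 0.659 -0.213  0.112] top 0.129 rect [ 660. -214.] [15. 72.] 84.9
blue [398 116   8   8  54] [ 0.651 -0.165  0.045] top 0.049 rect [ 650. -166.] [19. 16.] 9.8
red [320 108  16  16 196] [0.651 0.011 0.075] top 0.08 rect [651.  11.] [34. 34.] 77.4
red [317 147  16  16 197] [0.559 0.015 0.074] top 0.08 rect [558.  15.] [33. 32.] 1.0
red [241 159  19  37 330] [0.507 0.18  0.114] top 0.124 rect [501. 184.] [16. 78.] 82.2
red [174 181  12  27 185] [0.466 0.344 0.081] top 0.091 rect [463. 347.] [56. 11.] 3.1
red [200 270  37  50 682] [0.262 0.23  0.149] top 0.162 rect [255. 236.] [ 21. 105.] 66.4
green [107   8  46  42 715] [0.819 0.446 0.148] top 0.171 rect [805. 421.] [55. 56.] 50.6
green [ 63  18  18  12 113] [0.806 0.544 0.197] top 0.201 rect [805. 542.] [34. 15.] 69.5
green [  0  21  50  61 793] [0.76  0.666 0.15 ] top 0.185 rect [760. 661.] [ 52. 150.] 66.4
green [ 76  20  19  22 141] [0.796 0.517 0.184] top 0.19 rect [793. 518.] [22. 55.] 63.0
green [ 14  34  16  15 119] [0.79  0.685 0.146] top 0.151 rect [789. 683.] [35. 15.] 40.4
green [ 482   40   45   
[... 474 characters left out ...]
4] top 0.076 rect [528. 226.] [12. 14.] 1.7
green [164 187   5   4  17] [0.476 0.383 0.054] top 0.056 rect [477. 383.] [11.  7.] 86.6
green [197 263  10  10  79] [0.301 0.282 0.097] top 0.099 rect [301. 281.] [21. 20.] 85.8
yellow [411 137  21  21 199] [ 0.574 -0.198  0.078] top 0.093 rect [ 577. -199.] [35. 15.] 39.2
yellow [ 226  144   53   53 1643] [0.524 0.179 0.073] top 0.075 rect [522. 182.] [107. 107.] 81.5
yellow [164 171  34  35 839] [0.481 0.347 0.054] top 0.056 rect [479. 350.] [78. 79.] 3.5
yellow [420 175  11  11  90] [ 0.508 -0.221  0.046] top 0.049 rect [ 508. -221.] [23. 22.] 6.5
yellow [ 185  238   83   83 3171] [0.28  0.223 0.096] top 0.098 rect [277. 228.] [140. 139.] 66.4
```

View pics/top0.png

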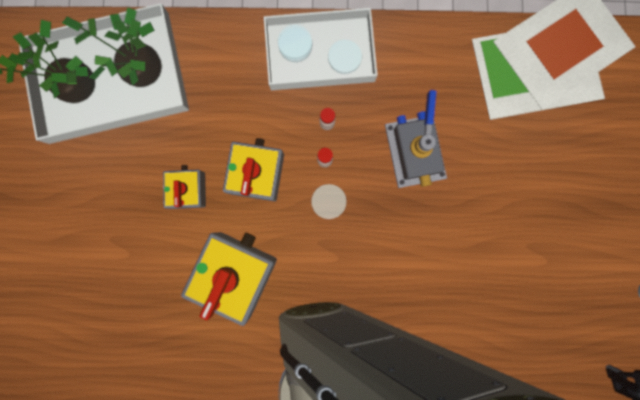

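View pics/topc.png

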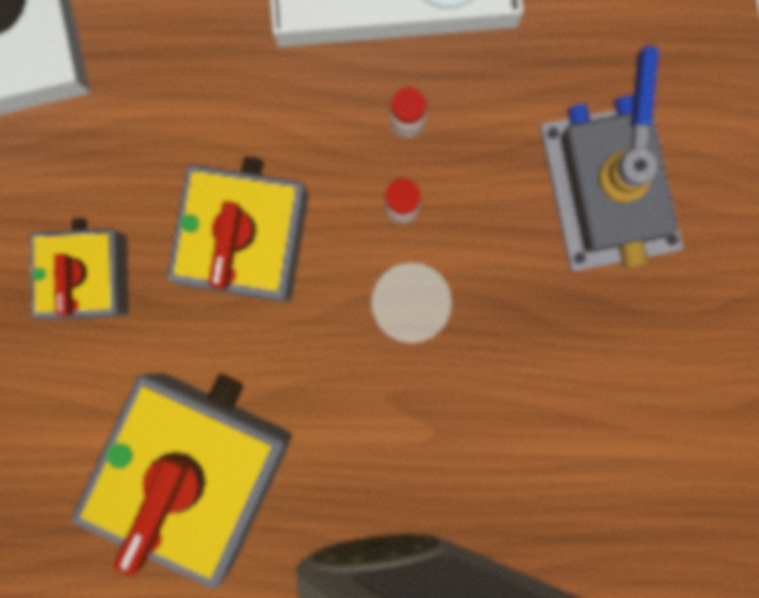

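View pics/side0.png

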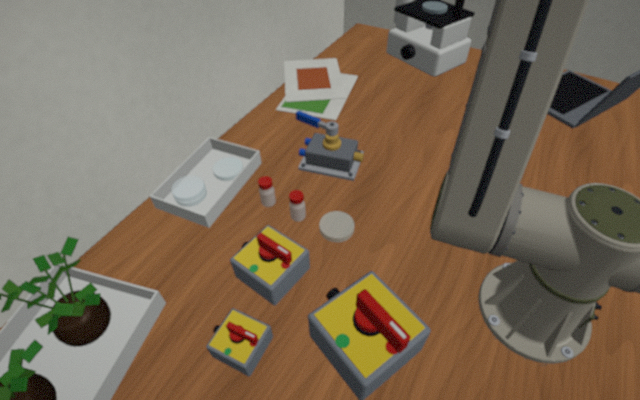

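The pictures show three look-alike isolators: large at top (215,289) with its face at 98 mm, medium at (250,173) with its face at 75 mm, and small at (179,191) with its face at 55 mm. The medium one fits the 73 mm face and 120 mm box. The blue lever runs from its hub near (428,142) up to (431,92). It points about -5° from +x, and I put its hub near (0.582,-0.207). The small blue and brass stubs on the block are ports. The jars are at (327,118) and (325,156), and the dish is at (329,202).

```bash
cat >> h.py <<'E'
def plan(target,yawdeg,N,st=None,prnt=True):
    """rows to go from now to TCP target, tool down with x at yawdeg (short way)"""
    st=st or get_state(); Rt=q2R(st["orientation"]); p=np.array(st["tcp_pos"])
    y0=np.degrees(np.arctan2(Rt[1,0],Rt[0,0])); dy=(yawdeg-y0+180)%360-180
    out=[]; y=y0
    for i in range(N):
        a=np.radians(y0+dy*i/N); d=(np.array(target)-p)/N*1000
        out.append([round(d[0]*np.cos(a)+d[1]*np.sin(a),1),round(d[0]*np.sin(a)-d[1]*np.cos(a),1),round(-d[2],1),round(-np.radians(dy)/N,3)])
    print("from",np.round(p,4),"yaw",round(y0,2),"tilt",np.round(Rt[:,2],4)); 
    if prnt: print(*out,sep="\n")
E
python3 -c "
from h import *
plan([.667,-.214,.2],175,16)"
```

```text
from [ 0.156  -0.5535  0.1973] yaw 15.74 tilt [-0.e+00 -1.e-04 -1.e+00]
[np.float64(36.5), np.float64(-11.8), np.float64(-0.2), np.float64(-0.174)]
[np.float64(38.0), np.float64(-5.3), np.float64(-0.2), np.float64(-0.174)]
[np.float64(38.3), np.float64(1.4), np.float64(-0.2), np.float64(-0.174)]
[np.float64(37.5), np.float64(8.0), np.float64(-0.2), np.float64(-0.174)]
[np.float64(35.6), np.float64(14.3), np.float64(-0.2), np.float64(-0.174)]
[np.float64(32.5), np.float64(20.3), np.float64(-0.2), np.float64(-0.174)]
[np.float64(28.6), np.float64(25.6), np.float64(-0.2), np.float64(-0.174)]
[np.float64(23.7), np.float64(30.1), np.float64(-0.2), np.float64(-0.174)]
[np.float64(18.1), np.float64(33.8), np.float64(-0.2), np.float64(-0.174)]
[np.float64(12.0), np.float64(36.4), np.float64(-0.2), np.float64(-0.174)]
[np.float64(5.5), np.float64(37.9), np.float64(-0.2), np.float64(-0.174)]
[np.float64(-1.1), np.float64(38.3), np.float64(-0.2), np.float64(-0.174)]
[np.float64(-7.7), np.float64(37.6), np.float64(-0.2), np.float64(-0.174)]
[np.float64(-14.1), np.float64(35.7), np.float64(-0.2), np.float64(-0.174)]
[np.float64(-20.0), np.float64(32.7), np.float64(-0.2), np.float64(-0.174)]
[np.float64(-25.4), np.float64(28.7), np.float64(-0.2), np.float64(-0.174)]
```

Call:
arm_command --moves '[1,36.5,-11.8,0,0,0,-0.174,1,38,-5.3,0,0,0,-0.174,1,38.3,1.4,0,0,0,-0.174,1,37.5,8,0,0,0,-0.174,1,35.6,14.3,0,0,0,-0.174,1,32.5,20.3,0,0,0,-0.174,1,28.6,25.6,0,0,0,-0.174,1,23.7,30.1,0,0,0,-0.174]' --newtons 30

```text
clock: 1.9
tcp_pos: [0.4123, -0.3827, 0.1973]
orientation: [0.0, 0.67, 0.742, -0.0]
wrist_force: [0.0, 0.1, 0.1]
finger_gap: 0.0851
grip_force: 0.0
```

Call:
arm_command --moves '[1,18.1,33.8,0,0,0,-0.174,1,12,36.4,0,0,0,-0.174,1,5.5,37.9,0,0,0,-0.174,1,-1.1,38.3,0,0,0,-0.174,1,-7.7,37.6,0,0,0,-0.174,1,-14.1,35.7,0,0,0,-0.174,1,-20,32.7,0,0,0,-0.174,1,-25.4,28.7,0,0,0,-0.174]'

```text
clock: 2.9
tcp_pos: [0.6673, -0.2122, 0.1971]
orientation: [0.0, 0.038, 0.999, -0.0]
wrist_force: [0.6, -1.4, 0.1]
finger_gap: 0.0855
grip_force: 0.0
```

```bash
python3 - <<'E'
from h import *
st=get_state(); p,d=read_camera("wrist"); cv2.imwrite("pics/w1.png",p); C=cam("wrist",st)
p2,d2=read_camera("top")
for nm,p,d,C in (("wrist",p,d,C),("top",p2,d2,cam("top"))):
    hsv=cv2.cvtColor(p,cv2.COLOR_BGR2HSV);H,S,V=hsv[...,0],hsv[...,1],hsv[...,2]
    m=((H>95)&(H<130)&(S>110)&(V>50)).astype(np.uint8)
    ys,xs=np.where((m>0)&(d>0))
    P=np.array([at_d(nm,(x,y),d[y,x],C) for x,y in zip(xs,ys)])
    Q=P[(P[:,2]>.115)&(P[:,2]<.14)]
    if len(Q)>20:
        r=cv2.minAreaRect(Q[:,:2].astype(np.float32)*1000); print(nm,len(Q),r,Q[:,2].mean())
    r=recognise(nm,"lever_hub")
    for k in r[:3]: print(k, at_z(nm,k["point"],.13,C))
E
```

```text
wrist 1585 ((659.71875, -215.4015350341797), (15.461737632751465, 75.31539916992188), 84.7957992553711) 0.1275742815695896
{'point': [315.1, 130.2], 'confidence': 0.96} [ 0.60962795 -0.21138055  0.13      ]
top 68 ((678.5316772460938, -210.83213806152344), (10.401677131652832, 36.31593704223633), 71.68669128417969) 0.12621768784060503
```

View pics/w1.png

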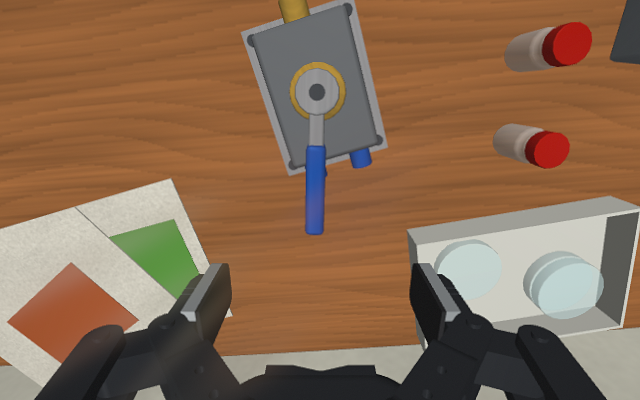

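The wrist view shows the lever grip from (316,150) to (314,233), hub at (317,92), nothing else between the fingers. The hub estimate (0.5815,-0.208) agrees with the first measurement. Next I descend and grip.

Call:
arm_command --moves '[1,0.8,-4,20,0,0,0.014,0.3,0,0,25,0,0,0,0.3,0,0,25,0,0,0,0.3,0,0,20,0,0,0,0.3,0,0,10,0,0,0,-1,0,0,0,0,0,0,-1,0,0,0,0,0,0,-1,0,0,0,0,0,0]' --newtons 40

```text
clock: 4.1
tcp_pos: [0.6658, -0.2172, 0.0984]
orientation: [0.001, 0.048, 0.999, -0.0]
wrist_force: [0.1, 0.1, 0.2]
finger_gap: 0.001
grip_force: 0.0
```

```bash
python3 - <<'E'
from h import *
st=get_state(); print(st)
p,d=read_camera("wrist"); cv2.imwrite("pics/w2.png",p)
E
```

```text
{'clock': 4.1, 'joint_pos': array([-4.29835894e-01,  5.96521976e-01,  2.44611460e-01,  1.21693844e+00,
       -6.10995379e-05, -3.32832351e-01]), 'qvel': array([ 0.0011896 ,  0.00308849, -0.00155288, -0.00136326,  0.00124863,
       -0.0002624 ]), 'tau': array([-9.76898661e-02, -6.23925304e+01,  2.93394291e+01, -2.85665847e-03,
       -4.79047463e-03,  1.41132641e-03]), 'tcp_pos': array([ 0.66580829, -0.21723842,  0.09839436]), 'orientation': array([ 8.92372621e-04,  4.84827645e-02,  9.98823544e-01, -3.90720177e-04]), 'wrist_force': array([0.12358233, 0.14933858, 0.17546985]), 'ft_torque': array([-0.02339793,  0.04575078, -0.00481323]), 'grip_force': 0.0, 'finger_gap': 0.0010204867049033567}
```

View pics/w2.png

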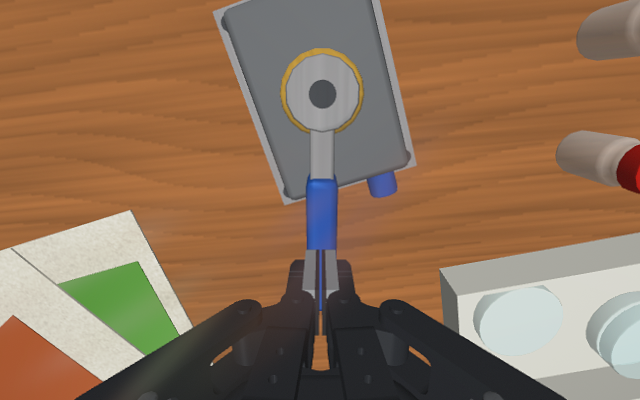

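```bash
python3 - <<'E'
from h import *
st=get_state(); p,d=read_camera("wrist"); C=cam("wrist",st); print(np.round(C[0]["tool_from_camera"],3),C[1])
for uv in [(300,95),(320,190),(320,220),(320,242),(312,256),(331,256),(312,275),(331,275),(320,262),(320,280),(320,300),(290,275),(350,275),(230,40)]:
    P=at_d("wrist",uv,d[uv[1],uv[0]],C); T=q2R(st["orientation"]).T@(P-st["tcp_pos"])
    print(uv,p[uv[1],uv[0]],round(float(d[uv[1],uv[0]]),3),"world",np.round(P,3),"tool",np.round(T,3))
E
```

```text
[[-0.    -0.946 -0.324  0.084]
 [ 1.     0.    -0.001  0.   ]
 [ 0.001 -0.324  0.946 -0.177]
 [ 0.     0.     0.     1.   ]] 316.5704768637681
(300, 95) [156 155 156] 0.138 world [ 0.582 -0.218  0.129] tool [ 0.084 -0.009 -0.031]
(320, 190) [172  92  58] 0.153 world [ 0.626 -0.213  0.129] tool [ 0.04   0.    -0.031]
(320, 220) [172  89  56] 0.158 world [ 0.642 -0.215  0.128] tool [ 0.024  0.    -0.03 ]
(320, 242) [169  88  58] 0.162 world [ 0.654 -0.216  0.128] tool [ 0.012  0.    -0.03 ]
(312, 256) [123 122 124] 0.149 world [ 0.654 -0.22   0.143] tool [ 0.012 -0.004 -0.045]
(331, 256) [122 120 123] 0.149 world [ 0.655 -0.211  0.142] tool [ 0.012  0.005 -0.044]
(312, 275) [120 119 122] 0.131 world [ 0.653 -0.219  0.161] tool [ 0.013 -0.003 -0.063]
(331, 275) [121 120 122] 0.132 world [ 0.654 -0.211  0.16 ] tool [ 0.012  0.005 -0.062]
(320, 262) [56 56 69] 0.142 world [ 0.653 -0.216  0.149] tool [ 0.012  0.    -0.051]
(320, 280) [52 53 66] 0.13 world [ 0.654 -0.216  0.162] tool [ 0.011  0.    -0.064]
(320, 300) [59 60 69] 0.124 world [ 0.658 -0.216  0.17 ] tool [ 0.007  0.    -0.072]
(290, 275) [52 56 70] 0.139 world [ 0.656 -0.229  0.154] tool [ 0.009 -0.013 -0.056]
(350, 275) [52 55 69] 0.139 world [ 0.658 -0.203  0.154] tool [ 0.008  0.013 -0.056]
(230, 40) [130 129 129] 0.198 world [ 0.544 -0.262  0.055] tool [ 0.116 -0.057  0.043]
```

The fingers shut with no contact. The wrist image shows the pad ends at about (312,250) and (331,250), roughly 10 mm above the lever top. The real tips therefore sit about 39 mm behind the reported TCP. The camera heights are consistent (lever top 0.128), so I'll go lower by what I see, watching the force.

Call:
arm_command --moves '[0.3,0,0,0,0,0,0,0.3,0,0,0,0,0,0,0.3,0,0,0,0,0,0,0.3,0,0,10,0,0,0,0.3,0,0,10,0,0,0,0.3,0,0,8,0,0,0,0.3,0,0,5,0,0,0,0.3,0,0,0,0,0,0]'

```text
clock: 5.2
tcp_pos: [0.6648, -0.2167, 0.0635]
orientation: [-0.001, 0.048, 0.999, 0.0]
wrist_force: [0.5, -0.5, 0.3]
finger_gap: 0.0554
grip_force: 0.0
```

Call:
arm_command --moves '[-1,0,0,0,0,0,0,-1,0,0,0,0,0,0,-1,0,0,0,0,0,0,-1,0,0,0,0,0,0]' --newtons 40

```text
clock: 5.7
tcp_pos: [0.6656, -0.2169, 0.0648]
orientation: [0.0, 0.048, 0.999, -0.0]
wrist_force: [-0.4, 1.1, 2.6]
finger_gap: 0.0157
grip_force: 41.9
```

Gripped (gap 15.7 mm). Turning clockwise 25° first, then feeling for the stop in small steps.

Call:
arm_command --moves '[-1,0.3,-7.4,0,0,0,0.087,-1,0.3,-7.4,0,0,0,0.087,-1,0.3,-7.4,0,0,0,0.087,-1,0.3,-7.4,0,0,0,0.087,-1,0.3,-7.4,0,0,0,0.087,-1,0,0,0,0,0,0]'

```text
clock: 6.45
tcp_pos: [0.6541, -0.2511, 0.0648]
orientation: [0.0, 0.263, 0.965, 0.001]
wrist_force: [-0.5, 5.1, 4.0]
finger_gap: 0.015
grip_force: 43.0
```

Call:
arm_command --moves '[-1,0.1,-3,0,0,0,0.035,-1,0.1,-3,0,0,0,0.035,-1,0.1,-3,0,0,0,0.035]'

```text
clock: 6.82
tcp_pos: [0.6495, -0.2578, 0.0648]
orientation: [0.0, 0.312, 0.95, 0.001]
wrist_force: [0.7, 6.9, 3.4]
finger_gap: 0.0152
grip_force: 42.2
```

Call:
arm_command --moves '[-1,0.1,-3,0,0,0,0.035,-1,0.1,-3,0,0,0,0.035,-1,0.1,-3,0,0,0,0.035]'

```text
clock: 7.2
tcp_pos: [0.644, -0.2645, 0.0648]
orientation: [0.001, 0.362, 0.932, 0.001]
wrist_force: [2.0, 7.0, 3.8]
finger_gap: 0.0153
grip_force: 42.2
```

Call:
arm_command --moves '[-1,0.1,-3,0,0,0,0.035,-1,0.1,-3,0,0,0,0.035,-1,0.1,-3,0,0,0,0.035]'

```text
clock: 7.58
tcp_pos: [0.6407, -0.2677, 0.0648]
orientation: [0.002, 0.407, 0.913, 0.005]
wrist_force: [15.4, 16.4, -0.2]
finger_gap: 0.0152
grip_force: 54.6
```

Call:
arm_command --moves '[-1,0.1,-3,0,0,0,0.035,-1,0.1,-3,0,0,0,0.035,-1,0.1,-3,0,0,0,0.035]'

```text
clock: 7.95
tcp_pos: [0.6406, -0.2675, 0.0651]
orientation: [0.006, 0.45, 0.893, 0.011]
wrist_force: [35.0, 31.1, -5.4]
finger_gap: 0.0154
grip_force: 117.8
```

It stopped: the TCP halted at about -45° (about 40° from the start) while the force rose to about 47 N. I'll ease the load off and measure the lever angle with the camera.

Call:
arm_command --moves '[-1,0.1,3,0,0,0,-0.035,-1,0.1,3,0,0,0,-0.035,-1,0.1,3,0,0,0,-0.035,-1,0.1,3,0,0,0,-0.035,-1,0,0,0,0,0,0]'

```text
clock: 8.57
tcp_pos: [0.6407, -0.2676, 0.0647]
orientation: [0.001, 0.393, 0.92, 0.002]
wrist_force: [5.3, 8.0, 2.8]
finger_gap: 0.0153
grip_force: 42.0
```

```bash
cat >> h.py <<'E'
def lever(nm="wrist"):
    st=get_state(); p,d=read_camera(nm); C=cam(nm,st)
    hsv=cv2.cvtColor(p,cv2.COLOR_BGR2HSV);H,S,V=hsv[...,0],hsv[...,1],hsv[...,2]
    m=((H>95)&(H<130)&(S>110)&(V>50)); ys,xs=np.where(m&(d>0))
    P=np.array([at_d(nm,(x,y),d[y,x],C) for x,y in zip(xs,ys)]); Q=P[(P[:,2]>.118)&(P[:,2]<.138)]
    if len(Q)<15: print(nm,"few",len(Q)); return
    c=np.median(Q,0); v=c[:2]-[.5815,-.2083]
    r=cv2.minAreaRect(Q[:,:2].astype(np.float32)*1000); l=cv2.fitLine(Q[:,:2].astype(np.float32),cv2.DIST_HUBER,0,.001,.001).ravel()
    print(nm,len(Q),"centroid",np.round(c,4),"angle from hub",round(np.degrees(np.arctan2(v[1],v[0])),2),"rect",np.round(r[1],1),round(r[2],1),"line",round(np.degrees(np.arctan2(l[1],l[0])),1))
    w=(np.array(st["tcp_pos"])[:2]-[.5815,-.2083]); y=np.degrees(np.arctan2(*q2R(st["orientation"])[[1,0],0]))
    print("tcp angle",round(np.degrees(np.arctan2(w[1],w[0])),2),"r",round(np.hypot(*w),4),"yaw+180",round((y+360)%360-180,2),"z",round(st["tcp_pos"][2],4))
E
python3 -c "
from h import *
lever();lever('top');lever('side');print(get_state()['wrist_force'])"
```

```text
wrist 5468 centroid [ 0.6318 -0.2596  0.1278] angle from hub -45.53 rect [15.8 76.3] 44.0 line -45.8
tcp angle -45.03 r 0.0838 yaw+180 -46.24 z 0.0647
top 151 centroid [ 0.6287 -0.2539  0.1274] angle from hub -44.01 rect [17.1 48.6] 48.8 line -46.9
tcp angle -45.04 r 0.0838 yaw+180 -46.25 z 0.0647
side 83 centroid [ 0.6298 -0.2558  0.126 ] angle from hub -44.53 rect [16.2 75.6] 42.6 line -52.0
tcp angle -45.02 r 0.0838 yaw+180 -46.25 z 0.0647
[5.26575136 7.12442189 2.44056612]
```

The stop is at about -45.4°, so the target is about +44.6°. Turning anticlockwise.

Call:
arm_command --moves '[-1,0.3,7.3,0,0,0,-0.087,-1,0.3,7.3,0,0,0,-0.087,-1,0.3,7.3,0,0,0,-0.087,-1,0.3,7.3,0,0,0,-0.087,-1,0.3,7.3,0,0,0,-0.087,-1,0.3,7.3,0,0,0,-0.087,-1,0.3,7.3,0,0,0,-0.087,-1,0.3,7.3,0,0,0,-0.087]'

```text
clock: 9.72
tcp_pos: [0.6654, -0.2177, 0.0647]
orientation: [0.001, 0.055, 0.998, 0.0]
wrist_force: [1.0, 3.7, 2.9]
finger_gap: 0.0154
grip_force: 42.1
```

Call:
arm_command --moves '[-1,0.3,7.3,0,0,0,-0.087,-1,0.3,7.3,0,0,0,-0.087,-1,0.3,7.3,0,0,0,-0.087,-1,0.3,7.3,0,0,0,-0.087,-1,0.3,7.3,0,0,0,-0.087,-1,0.3,7.3,0,0,0,-0.087,-1,0.3,7.3,0,0,0,-0.087,-1,0,0,0,0,0,0]'

```text
clock: 10.72
tcp_pos: [0.6558, -0.1687, 0.0647]
orientation: [0.001, -0.245, 0.97, -0.0]
wrist_force: [1.1, 3.5, 4.2]
finger_gap: 0.0151
grip_force: 42.0
```

```bash
python3 -c "
from h import *
lever();lever('side');print(get_state()['wrist_force'])"
```

```text
wrist 5567 centroid [ 0.6446 -0.1737  0.1277] angle from hub 28.73 rect [77.2 15.8] 29.0 line 28.6
tcp angle 28.09 r 0.0842 yaw+180 28.37 z 0.0647
side 88 centroid [ 0.6369 -0.1734  0.125 ] angle from hub 32.21 rect [71.1 13.7] 31.2 line 30.1
tcp angle 27.95 r 0.0842 yaw+180 28.29 z 0.0647
[2.25127719 5.26805764 3.66398114]
```

Call:
arm_command --moves '[-1,0.2,5.8,0,0,0,-0.068,-1,0.2,5.8,0,0,0,-0.068,-1,0.2,5.8,0,0,0,-0.068,-1,0.2,5.8,0,0,0,-0.068,-1,0,0,0,0,0,0,-1,0,0,0,0,0,0,-1,0,0,0,0,0,0]'

```text
clock: 11.7
tcp_pos: [0.6425, -0.1507, 0.0647]
orientation: [0.001, -0.373, 0.928, -0.0]
wrist_force: [4.1, 4.6, 3.5]
finger_gap: 0.0153
grip_force: 42.3
```

```bash
python3 -c "
from h import *
lever();print(get_state()['wrist_force'])"
```

```text
wrist 5556 centroid [ 0.6333 -0.1582  0.1277] angle from hub 44.09 rect [76.6 15.8] 44.4 line 44.0
tcp angle 43.33 r 0.0839 yaw+180 43.77 z 0.0647
[2.97296028 3.45784177 3.72806347]
```

The valve has been set 89.7° from the stop by the wrist camera. Releasing straight up.

Call:
arm_command --moves '[0.3,0,0,0,0,0,0,0.3,0,0,0,0,0,0,0.3,0,0,0,0,0,0,0.3,0,0,-25,0,0,0,0.3,0,0,-50,0,0,0,0.3,0,0,-50,0,0,0,0.3,0,0,0,0,0,0]'

```text
clock: 12.62
tcp_pos: [0.6437, -0.1519, 0.1944]
orientation: [0.003, -0.373, 0.928, -0.003]
wrist_force: [0.8, -0.3, -1.3]
finger_gap: 0.0554
grip_force: 0.0
```

```bash
python3 -c "
from h import *
lever();print(get_state()['wrist_force'])
plan([.475,.187,.19],172,9)"
```

```text
wrist 1572 centroid [ 0.6348 -0.157   0.1276] angle from hub 43.87 rect [74.9 14.7] 43.6 line 44.0
tcp angle 42.17 r 0.084 yaw+180 43.81 z 0.1944
[ 1.02714177  0.33982672 -0.53754274]
from [ 0.6425 -0.1514  0.1915] yaw -136.18 tilt [ 0.0041 -0.002  -1.    ]
[np.float64(-12.6), np.float64(40.0), np.float64(0.2), np.float64(0.1)]
[np.float64(-8.5), np.float64(41.1), np.float64(0.2), np.float64(0.1)]
[np.float64(-4.4), np.float64(41.7), np.float64(0.2), np.float64(0.1)]
[np.float64(-0.2), np.float64(42.0), np.float64(0.2), np.float64(0.1)]
[np.float64(4.1), np.float64(41.8), np.float64(0.2), np.float64(0.1)]
[np.float64(8.2), np.float64(41.1), np.float64(0.2), np.float64(0.1)]
[np.float64(12.3), np.float64(40.1), np.float64(0.2), np.float64(0.1)]
[np.float64(16.3), np.float64(38.7), np.float64(0.2), np.float64(0.1)]
[np.float64(20.1), np.float64(36.8), np.float64(0.2), np.float64(0.1)]
```

Call:
arm_command --moves '[0.3,-12.6,40,0,0,0,0.1,0.3,-8.5,41.1,0,0,0,0.1,0.3,-4.4,41.7,0,0,0,0.1,0.3,-0.2,42,0,0,0,0.1,0.3,4.1,41.8,0,0,0,0.1,0.3,8.2,41.1,0,0,0,0.1,0.3,12.3,40.1,0,0,0,0.1,0.3,16.3,38.7,0,0,0,0.1]'

```text
clock: 13.68
tcp_pos: [0.4898, 0.1506, 0.1873]
orientation: [-0.002, 0.019, 1.0, -0.0]
wrist_force: [0.9, -0.3, -0.1]
finger_gap: 0.056
grip_force: 0.0
```

Call:
arm_command --moves '[0.3,20.1,36.8,0,0,0,0.1,0.3,0,0,0,0,0,0]'

```text
clock: 13.92
tcp_pos: [0.4704, 0.1889, 0.1875]
orientation: [-0.002, 0.066, 0.998, -0.001]
wrist_force: [-0.9, -1.2, -0.6]
finger_gap: 0.0555
grip_force: 0.0
```

```bash
python3 - <<'E'
from h import *
st=get_state(); p,d=read_camera("wrist"); cv2.imwrite("pics/w3.png",p); C=cam("wrist",st)
print(np.round(st["tcp_pos"],4),np.round(st["orientation"],4))
def go(nm,p,d,C):
    hsv=cv2.cvtColor(p,cv2.COLOR_BGR2HSV);H,S,V=hsv[...,0],hsv[...,1],hsv[...,2]
    for k,m,lo,hi in (("red",((H<8)|(H>172))&(S>120)&(V>60),.115,.135),("green",(H>45)&(H<85)&(S>100)&(V>50),.065,.085),("yellow",(H>18)&(H<35)&(S>110)&(V>80),.065,.085)):
        ys,xs=np.where(m&(d>0)); P=np.array([at_d(nm,(x,y),d[y,x],C) for x,y in zip(xs,ys)])
        Q=P[(P[:,2]>lo)&(P[:,2]<hi)&(np.hypot(P[:,0]-.52,P[:,1]-.181)<.1)]
        if len(Q)>10:
            r=cv2.minAreaRect(Q[:,:2].astype(np.float32)*1000); print(nm,k,len(Q),np.round(r[0],1),np.round(r[1],1),round(r[2],1),"z",Q[:,2].mean().round(4))
go("wrist",p,d,C)
E
```

```text
[0.4704 0.1889 0.1875] [-1.600e-03  6.550e-02  9.978e-01 -5.000e-04]
wrist red 785 [500.  183.3] [14.2 79.2] 80.6 z 0.1226
wrist green 229 [527.4 225.4] [17.7 17. ] 48.0 z 0.074
wrist yellow 7176 [521.5 180.3] [105.6 107.6] 81.8 z 0.0731
```

View pics/w3.png

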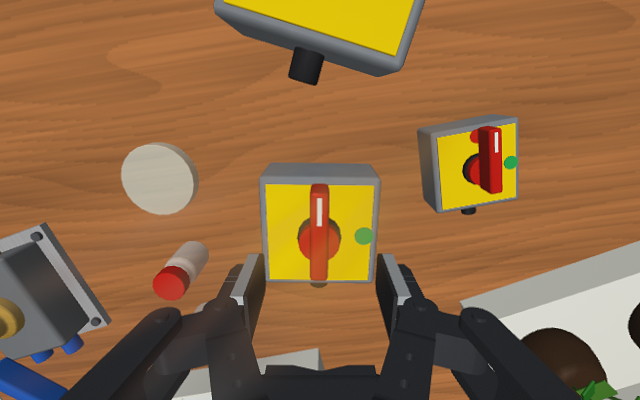

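The wrist view shows the right isolator: face centre at (320,235), handle from (319,186) to (319,280), green dot at (363,236), and face height 0.073. Lowering onto the long end.

Call:
arm_command --moves '[0.3,-5.8,-1.2,30,0,0,0,0.3,0,0,40,0,0,0,0.3,0,0,30,0,0,0,0.3,0,0,20,0,0,0,0.3,0,0,8,0,0,0,-1,0,0,0,0,0,0,-1,0,0,0,0,0,0,-1,0,0,0,0,0,0]' --newtons 40

```text
clock: 14.98
tcp_pos: [0.4796, 0.1867, 0.0622]
orientation: [0.001, 0.067, 0.998, 0.002]
wrist_force: [1.5, 5.7, -1.6]
finger_gap: 0.0155
grip_force: 42.4
```

Call:
arm_command --moves '[-1,0,0,0,0,0,0]'

```text
clock: 15.1
tcp_pos: [0.4797, 0.1867, 0.0622]
orientation: [0.001, 0.067, 0.998, 0.001]
wrist_force: [1.0, 5.4, -1.5]
finger_gap: 0.0153
grip_force: 42.5
```

Call:
arm_command --moves '[-1,-0.2,3.6,0,0,0,0.087,-1,-0.2,3.6,0,0,0,0.087,-1,-0.2,3.6,0,0,0,0.087,-1,-0.2,3.6,0,0,0,0.087,-1,-0.2,3.6,0,0,0,0.087,-1,-0.2,3.6,0,0,0,0.087,-1,-0.2,3.6,0,0,0,0.087,-1,-0.2,3.6,0,0,0,0.087]'

```text
clock: 16.1
tcp_pos: [0.4931, 0.2122, 0.0623]
orientation: [0.0, 0.404, 0.915, 0.002]
wrist_force: [1.6, 6.5, -0.6]
finger_gap: 0.0154
grip_force: 42.3
```

Call:
arm_command --moves '[-1,-0.2,3.6,0,0,0,0.087,-1,-0.2,3.6,0,0,0,0.087,-1,-0.2,3.6,0,0,0,0.087,-1,-0.2,3.6,0,0,0,0.087,-1,-0.2,3.6,0,0,0,0.087,-1,-0.2,3.6,0,0,0,0.087,-1,-0.2,3.6,0,0,0,0.087,-1,0,0,0,0,0,0]'

```text
clock: 17.1
tcp_pos: [0.5165, 0.2232, 0.0623]
orientation: [-0.0, 0.659, 0.752, 0.003]
wrist_force: [4.0, 8.8, -2.9]
finger_gap: 0.0156
grip_force: 42.1
```

Call:
arm_command --moves '[-1,-0.2,3.6,0,0,0,0.087,-1,-0.2,3.6,0,0,0,0.087,-1,-0.2,3.6,0,0,0,0.087,-1,-0.1,1.4,0,0,0,0.035,-1,0,0,0,0,0,0]'

```text
clock: 17.73
tcp_pos: [0.5283, 0.223, 0.0622]
orientation: [-0.001, 0.762, 0.648, 0.003]
wrist_force: [2.8, 8.9, -2.7]
finger_gap: 0.0152
grip_force: 44.2
```

Call:
arm_command --moves '[0.3,0,0,0,0,0,0,0.3,0,0,0,0,0,0,0.3,0,0,0,0,0,0,0.3,0,0,-25,0,0,0,0.3,0,0,-50,0,0,0,0.3,0,0,-50,0,0,0,0.3,0,0,0,0,0,0]'

```text
clock: 18.6
tcp_pos: [0.5297, 0.2205, 0.1911]
orientation: [0.002, 0.763, 0.646, 0.004]
wrist_force: [0.3, 1.8, -0.1]
finger_gap: 0.0558
grip_force: 0.0
```

```bash
python3 - <<'E'
from h import *
lever("side"); lever("top")
st=get_state(); C=cam("wrist",st); p,d=read_camera("wrist"); t,_=read_camera("top")
hsv=cv2.cvtColor(p,cv2.COLOR_BGR2HSV);H,S,V=hsv[...,0],hsv[...,1],hsv[...,2]
ys,xs=np.where((((H<8)|(H>172))&(S>120)&(V>60))&(d>0)); P=np.array([at_d("wrist",(x,y),d[y,x],C) for x,y in zip(xs,ys)])
Q=P[(P[:,2]>.115)&(P[:,2]<.135)&(np.hypot(P[:,0]-.52,P[:,1]-.181)<.1)]
print(cv2.minAreaRect(Q[:,:2].astype(np.float32)*1000),st["wrist_force"],st["tcp_pos"])
for l in("jar_a","dish"):
    for r in recognise("top",l)[:2]: print(l,r["confidence"],r["point"])
cv2.imwrite("pics/end.png",np.hstack([cv2.resize(p,(400,250)),cv2.resize(t[60:310,120:520],(400,250))]))
E
```

```text
side 146 centroid [ 0.6357 -0.1491  0.1253] angle from hub 47.51 rect [72.9 14.2] 45.5 line 44.3
tcp angle 96.89 r 0.4319 yaw+180 -99.47 z 0.1911
top 236 centroid [ 0.6362 -0.1524  0.1271] angle from hub 45.61 rect [72.5 15.4] 45.9 line 45.1
tcp angle 97.07 r 0.4318 yaw+180 -99.47 z 0.1884
((524.1219482421875, 200.58743286132812), (81.29888916015625, 15.986737251281738), 81.55931091308594) [-0.22722387  0.09068995 -0.27086832] [0.52714958 0.21992047 0.18660442]
jar_a 0.76 [325.5, 154.8]
jar_a 0.74 [323.5, 118.7]
dish 0.82 [328.2, 203.6]
```

View pics/end.png

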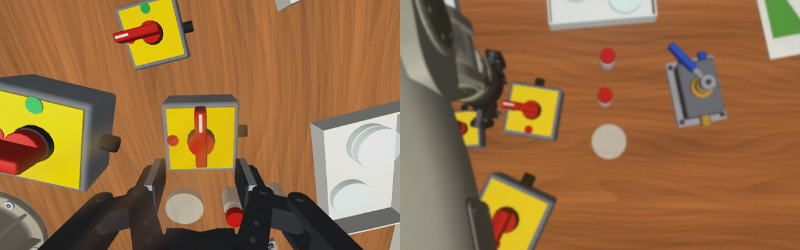

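The last picture shows the handle pointing at the green dot (81.6°, a quarter turn from the start). The lever is at about 45°, the jars and dish have not moved, and the gripper is clear.

```bash
python3 -c "
from workcell import *
print(hand_in())"
```

```text
the job is handed in; nothing more can be done
None
```

The job is handed in, with no verdict shown: the valve was closed onto its stop and opened about 90° (89.7° at setting), the isolator is on at the green dot, and the jars and dish look unmoved.

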